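# Lower the bridge plate and slide the sealed tin onto the check-weigher

### The arm

A 6-joint arm with a two-finger parallel gripper is mounted at the origin on the work surface. World frame = base frame: x ahead of the robot, y to its left, z up, the work surface at z = 0. Lengths are in mm, angles in rad, forces in N, time in s.
With the tool pointing down it reaches from about 300 to 775 mm from the base axis. Payload 14.6 kg.
Tool frame: the origin (TCP) lies midway between the tips of the shut fingers; the grasp point (between the pads) lies 19 mm behind it; z points along the fingers, y is the direction in which the jaws open and shut (so a half turn about z gives the same grasp; the last joint's range is limited). The gripper opens to 94 mm and grips with 3 to 60 N. Pads are 16 mm wide; open, the fingers measure 119 mm over their backs; the gripper's body (75 mm by 177 mm) begins 78 mm behind the grasp point.
Start: joints at [1.125, 0.3, 1.521, -0, 1.321, -0.067], TCP at [203.39, 511.001, 205.446] pointing down, gripper open.
Joint ranges: [-3.03, 3.03], [-0.79, 2.21], [0.23, 2.52], [-1.04, 4.18], [0, 3.07], [-2.55, 2.55]. Speed limits (rad/s): [2.22, 2.22, 2.57, 3.14, 3.14, 3.14].

### API

Orientations are given as [roll, pitch, yaw] about the fixed x, y, z axes, in that order (R = Rz(yaw) Ry(pitch) Rx(roll)).
In Python, from cell import manip gives the robot as it stands.
- The arm moves only by the tool play_rows, never from a script. Its argument "commands" is a list of rows, each an object of numbers: "x", "y", "z": the shift along the tool's x, y, z in m; "wx", "wy", "wz": the turn, a rotation vector about the tool's x, y, z in degrees; "grip": the opening, from 0 (shut) to 1 (fully open). In form: [{"x": .., "y": .., "z": .., "wx": .., "wy": .., "wz": .., "grip": ..}, ...]. A call has 1 to 20 rows; each row shifts and turns the commanded pose from where the row before left it, along the tool's axes as they then stand; what a row does not reach is not made up. A row lasts 1/8 s, in which the tool goes at most 62.5 mm and 10.7 degrees, less where a joint would pass 70% of its speed; a pose out of reach is approached as far as the arm can. A call is refused whole if a number of a shift passes 0.0625 or a number of a turn 10.7, either way. A call with a gripper value outside its range is refused whole. The fingers move at their own pace and stop on an object; "squeeze" is the grip in N (left out, the last holds). Time passes only in rows, so rows that do not move let the fingers close. It gives the time, the measured TCP pose, the force and the opening at its end, in the units of the state.
- manip.read_state(): the state, without advancing time (a new reading comes with each control period).
- manip.camera(name): name is "scene" or "top"; returns (picture, depth): 420x560x3 uint8, red, green, blue; 420x560 float32, mm along the optical axis (not along the pixel's ray), 0 where there is no reading.
- manip.camera_info(name): a dict with "intrinsics" (3x3 intrinsics, pixels), "camera_from_world" (4x4, takes a point from world to camera coordinates). Camera axes: x right, y up, looking along -z (the intrinsics and any distortion apply to the point x, -y, -z); pixel columns grow to the right and rows downward; lengths in mm; the calibration is good to about 2 mm. A picture is of the moment at which its call begins. camera_info takes no time and is no camera call.
- manip.sign_off(): hands the job in, once; it reports no verdict.
The state is a dict: "clock": time; "joints": joint angles; "qd": joint speeds; "effort": joint torques, N m; "eef_pos": TCP position; "eef_rot": TCP orientation; "wrist_force": force on the tool from outside, world axes, zero at the start; "moment": the same for the moment, N m; "finger_gap": finger opening in mm.
Only numpy, scipy, OpenCV 4.12 (cv2) and the standard library are available. Lean on these libraries where they do the work, as an engineer would, in place of code of your own. Each camera call takes 0.05 s, during which the arm holds its last target.

### The job

Press the raised yellow bridge plate down against its spring until it clicks level and stays there. Then slide the lidded tin across it onto the check-weigher so that it stands upright inside the blue circle on the pan; slide it, do not lift or tip it. Leave the open tin and the other things on the bench where they are.

Things in the scene. Friction and masses are not known exactly. Their poses are not given: they have to be found in the camera images.
- plate (a joint): Angle (rad) of the yellow bridge plate, 250 mm wide (along the hinge), 5 mm thick, hinged at the dead plate's side. 0 = level, positive = free edge raised (starts 0.82 to 1.12, stop at 1.15). A spring lifts it; spring-ball catches click in and hold it when pressed fully to 0; let go above 0.05 it springs up. While raised its upper face looks up and towards the dead plate
- hinge_mid (a point): Middle of the plate's hinge line, 76 mm above the bench, at mid-thickness of the plate (its upper face lies 2.5 mm above this axis when level). Axes of the line: x along the hinge, y the way the tins travel (dead plate, bridge plate, pan), z up
- plate_edge (a point): Middle of the plate's free edge on its upper face, 138 mm from the hinge axis; moves with the plate. Axes as at hinge_mid when level. Pressing on the upper face 100 to 120 mm from the hinge takes 1 to 5 N, rising to about 15 N at 0.07 rad, where the catches click over and draw it down to level
- bridge_mid (a point): Fixed point: the middle of the bridge plate's upper face when it lies level, 78.5 mm above the bench, 70 mm along y from the hinge. Axes as hinge_mid. Under the raised plate is an open gap with a drip tray
- pan_centre (a point): Centre of the blue circle (122 mm across) on the check-weigher's fixed steel pan, 200 x 200 mm, upper face 77 mm above the bench; 174 mm along y from bridge_mid, 6 mm gap to the level plate's edge. Axes as hinge_mid. A readout box, lower than the pan, stands beyond it
- tin_lidded: Sealed tin to be moved: white, broad blue band, blue lid, 80 mm across, 78 mm high, 0.35 to 0.65 kg; origin at the centre of its underside, z up. Starts on the steel dead plate (260 mm along x, 200 along y, top 80 mm above the bench, ends 4 mm before the hinge). Surfaces step down 1.5 mm to bridge plate and again to pan. Pushed in its lower half it slides, pushed high it may tip
- tin_open: The other tin, white with two thin grey lines, no lid, empty, same size 80 x 78 mm, 0.16 kg, origin at the centre of its underside. Stands on the dead plate 110 to 150 mm from the lidded tin along x; stays there
- loose_lid: Blue tin lid, 79 mm across, 6 mm thick, lying on the bench; stays there. Origin at the centre of its underside
- spanner: Spanner, 180 mm long, lying on the bench between the robot and the check-weigher; stays there
- oil_bottle: Yellow plastic bottle with a red cap, 60 mm across, 170 mm high, standing on the bench beyond the line; stays there. Origin at the centre of its underside
Things that resemble listed ones, but are neither listed nor needed, are in the scene too. Leave any orange look-alike of the tin_lidded alone. What is shaped like the tin_open but green is not meant.

How it is judged:
By the outcome, as a careful person would: the job done as asked, in the order asked, and still so for the second after the job is handed in, with the robot touching nothing.
It also fails if it takes over 56 s, if anything falls off the work surface, if the arm or the gripper's body presses on something with over 40 N, if the wrist force passes 120 N, or if a joint passes its speed limit or range.

## Working session

There is one attempt and no reset: what is moved stays moved. The work goes in short steps, Python scripts to look and compute and a tool call to move; the robot and the scene stay as the last step left them, time stands still between calls to the robot, and variables do not carry over. Pictures are saved under pics/ and viewed, and the job is handed in when it is done.

Besides the shell and the picture viewer there is one more tool, called after ">>>" by a JSON object that holds its "fn" and its "kwargs", one argument or row to a line. play_rows: Moves the arm, as the interface text tells. Its arguments: {"type":"object","properties":{"commands":{"type":"array"},"squeeze":{"type":"number"}},"required":["commands"]}

```bash
ls; mkdir -p pics; python3 - <<'E'
from cell import manip
import cv2,numpy as np
print(manip.read_state())
for n in("scene","top"):
    p,d=manip.camera(n); i=manip.camera_info(n); print(n,i)
    cv2.imwrite(f"pics/{n}0.png",p[:,:,::-1]); np.savez(f"{n}0.npz",p=p,d=d,K=i["intrinsics"],T=i["camera_from_world"])
E
```

```text
pics
{'clock': 0.0, 'joints': array([ 1.12537256e+00,  3.00500520e-01,  1.52160765e+00,  5.95721112e-06,
        1.32071997e+00, -6.65848068e-02]), 'qd': array([-4.38694426e-04,  4.83297437e-05, -2.04408351e-03, -1.70147934e-04,
       -6.91680246e-04,  1.70493956e-04]), 'effort': array([ 5.63646372e-04, -5.31828904e+01, -3.52712417e+01,  7.08940532e-02,
        2.45553948e-02, -1.16721890e-04]), 'eef_pos': array([203.28565574, 510.75130326, 204.85896246]), 'eef_rot': array([-3.14036029e+00, -8.79611716e-05,  2.76275216e+00]), 'wrist_force': array([ 0.07812136,  0.01395034, -0.30096124]), 'moment': array([0.00230694, 0.03041424, 0.05623927]), 'finger_gap': 94.22228155614891}
scene {'intrinsics': array([[382.82175914,   0.        , 279.80427066],
       [  0.        , 382.82175914, 212.68569531],
       [  0.        ,   0.        ,   1.        ]]), 'camera_from_world': array([[ 3.70523616e-02,  9.99093355e-01, -2.09664352e-02,
        -2.35058688e+00],
       [-5.74010759e-01,  3.84526953e-02,  8.17944398e-01,
         2.47892539e+02],
       [ 8.18009028e-01, -1.82718122e-02,  5.74915098e-01,
        -1.25805831e+03],
       [ 0.00000000e+00,  0.00000000e+00,  0.00000000e+00,
         1.00000000e+00]])}
top {'intrinsics': array([[446.34505944,   0.        , 282.34600854],
       [  0.        , 446.34505944, 213.45065228],
       [  0.        ,   0.        ,   1.        ]]), 'camera_from_world': array([[-2.38973074e-02, -9.99601817e-01,  1.50042286e-02,
        -2.17915807e+00],
       [ 9.91675036e-01, -2.18029108e-02,  1.26906489e-01,
        -5.64169276e+02],
       [-1.26528821e-01,  1.79120423e-02,  9.91801198e-01,
        -9.85094866e+02],
       [ 0.00000000e+00,  0.00000000e+00,  0.00000000e+00,
         1.00000000e+00]])}
```

View pics/scene0.png

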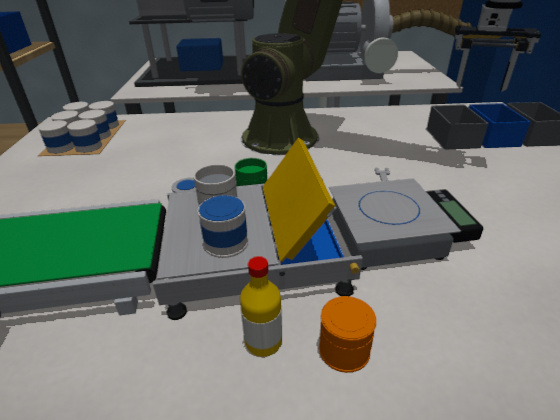

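View pics/top0.png

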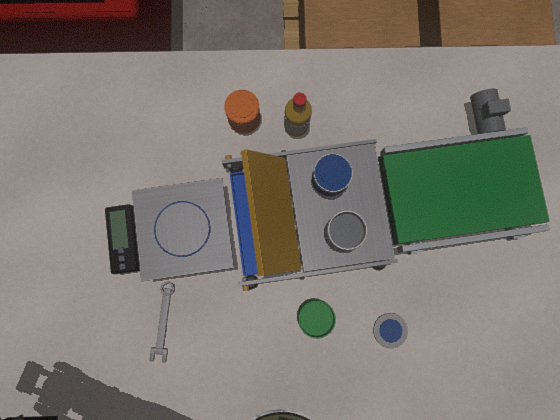

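The scene view shows the lidded tin (white, blue band and lid) at (223,223), with the open tin behind it at (215,185). The orange look-alike is at (347,333) and the green one at (251,172). The plate is raised at (297,205), and the pan's blue circle is at (389,207). In the top view, the lid is at (332,173), the open tin at (347,230), the plate at (270,213) and the circle at (182,228).

```bash
cat > h.py <<'E'
import numpy as np,cv2
def load(n,t=0):
    z=np.load(f"{n}{t}.npz"); return z["p"],z["d"],z["K"],z["T"]
def grab(n,t):
    from cell import manip
    p,d=manip.camera(n); i=manip.camera_info(n); cv2.imwrite(f"pics/{n}{t}.png",p[:,:,::-1]); np.savez(f"{n}{t}.npz",p=p,d=d,K=i["intrinsics"],T=i["camera_from_world"])
    return load(n,t)
def ray(uv,K,T):
    uv=np.atleast_2d(uv).astype(float); R,t=T[:3,:3],T[:3,3]
    c=np.c_[(uv[:,0]-K[0,2])/K[0,0],-(uv[:,1]-K[1,2])/K[1,1],-np.ones(len(uv))]
    return -R.T@t, c@R
def onz(uv,z,K,T):
    o,r=ray(uv,K,T); return o+r*((z-o[2])/r[:,2])[:,None]
def dep(uv,d,K,T):
    o,r=ray(uv,K,T); uv=np.atleast_2d(uv).astype(int); return o+r*d[uv[:,1],uv[:,0]][:,None]
def blobs(p,lo,hi,roi=None,amin=60):
    h=cv2.cvtColor(p,cv2.COLOR_RGB2HSV); m=cv2.inRange(h,lo,hi)
    if roi: k=np.zeros_like(m); a,b,c,e=roi; k[b:e,a:c]=255; m&=k
    cs,_=cv2.findContours(m,cv2.RETR_EXTERNAL,cv2.CHAIN_APPROX_NONE)
    return m,[c for c in cs if cv2.contourArea(c)>amin]
E
python3 - <<'E'
from h import *
np.set_printoptions(precision=1,suppress=True)
for n,lid,circ in(("top",(305,145,360,202),(145,190,220,268)),("scene",(195,190,250,225),(350,180,430,235))):
    p,d,K,T=load(n)
    m,b=blobs(p,(100,90,40),(125,255,255),lid)
    for c in b:
        e=cv2.fitEllipse(c); w=onz(c[:,0],158,K,T); (x,y),r=cv2.minEnclosingCircle(w[:,:2].astype(np.float32)); print(n,"lid",e,onz(e[0],158,K,T),(x,y),r, dep(e[0],d,K,T))
    m,b=blobs(p,(95,60,40),(130,255,255),circ,20)
    for c in b:
        e=cv2.fitEllipse(c); w=onz(c[:,0],77,K,T)[:,:2]; print(n,"circ",e,onz(e[0],77,K,T),cv2.fitEllipse(w.astype(np.float32)),dep(e[0],d,K,T))
    m,b=blobs(p,(18,120,50),(32,255,255),(225,130,335,290),500)
    for c in b:
        q=cv2.approxPolyDP(c,5,True)[:,0]; print(n,"plate",q.tolist());print(dep(q,d,K,T))
        M=np.zeros_like(m);cv2.drawContours(M,[c],-1,255,-1);M=cv2.erode(M,np.ones((5,5)))
        v,u=np.nonzero(M); P=dep(np.c_[u,v],d,K,T)
        cen=np.median(P,0)
        for _ in range(4):
            mm=P[:]; 
            if _: mm=P[np.abs((P-cen)@nn)<4]
            cen=mm.mean(0); nn=np.linalg.svd(mm-cen,full_matrices=False)[2][2]
        nn*=np.sign(nn[2]); print("n",nn,"cen",cen,len(mm),len(P))
p,d,K,T=load("top")
m=cv2.inRange(p,(90,90,90),(200,200,200))
# open tin rim by depth height
v,u=np.mgrid[0:420,0:560]; W=dep(np.c_[u.ravel(),v.ravel()],d,K,T).reshape(420,560,3)
s=(abs(W[...,2]-158)<6)
cs,_=cv2.findContours(s.astype(np.uint8)*255,cv2.RETR_EXTERNAL,cv2.CHAIN_APPROX_NONE)
for c in cs:
    if cv2.contourArea(c)>300: print(cv2.boundingRect(c),onz(cv2.minEnclosingCircle(c)[0],158,K,T))
for lo,hi in((74,78),(78.5,82)):
    s=(W[...,2]>lo)&(W[...,2]<hi)
    print(lo,s.sum())
cv2.imwrite("pics/h.png",np.clip(W[...,2],0,255).astype(np.uint8))
s=((abs(W[...,2]-77)<5)&(u<237)&(u>125)&(v>170)&(v<290)).astype(np.uint8)
c=max(cv2.findContours(s,0,1)[0],key=cv2.contourArea); q=W[...,:2][s>0].astype(np.float32); print("pan",cv2.minAreaRect(q))
s=((abs(W[...,2]-80)<4)&(u<400)&(u>285)&(v>130)&(v<290)).astype(np.uint8)
q=W[...,:2][s>0].astype(np.float32); print("dead",cv2.minAreaRect(q))
E
```

```text
top lid ((332.6004333496094, 172.08282470703125), (34.59279251098633, 35.4521369934082), 112.37677001953125) [[ 631.2 -117.4  158. ]] (631.2189331054688, -117.39582061767578) 37.290977478027344 [[ 630.6 -117.1  160.9]]
top circ ((181.59329223632812, 228.5170440673828), (54.231082916259766, 55.847293853759766), 49.32154083251953) [[530.5 205.8  77. ]] ((530.9553833007812, 205.75833129882812), (119.68438720703125, 120.12071990966797), 74.11924743652344) [[530.5 205.8  77. ]]
top plate [[243, 150], [258, 275], [300, 269], [284, 158]]
[[674.2  62.8 182.7]
 [427.1  37.2 181.3]
 [436.9 -49.3  83.6]
 [682.5 -21.   80.3]]
n [ 0.1 -0.8  0.6] cen [552.2   8.6 143.9] 4206 4387
scene lid ((220.97926330566406, 207.67893981933594), (24.313459396362305, 43.92050552368164), 82.70603942871094) [[ 634.4 -117.2  158. ]] (632.2275390625, -117.27648162841797) 38.43698501586914 [[ 635.5 -117.1  158.7]]
scene circ ((388.91802978515625, 207.16775512695312), (31.955408096313477, 60.63282775878906), 98.4917984008789) [[535.8 206.4  77. ]] ((532.1174926757812, 206.48655700683594), (119.08956146240234, 119.14774322509766), 81.37086486816406) [[538.4 205.4  78.8]]
scene plate [[298, 137], [263, 186], [281, 261], [294, 256], [334, 206]]
[[ 63.1  57.3  26.7]
 [442.5 -49.6  82.1]
 [686.4 -19.4  79.1]
 [682.    3.   85.3]
 [676.7  66.3 181.6]]
n [ 0.1 -0.8  0.6] cen [585.    9.8 140.7] 4074 4334
(328, 211, 39, 39) [[ 512.4 -141.9  158. ]]
(314, 154, 39, 38) [[ 630.6 -117.6  158. ]]
(256, 152, 23, 122) [[551.   18.9 158. ]]
74 9653
78.5 18298
pan ((530.9515380859375, 205.34017944335938), (200.36598205566406, 200.43141174316406), 6.976412296295166)
dead ((569.7631225585938, -149.58372497558594), (253.98471069335938, 309.2018737792969), 88.5894546508789)
```

```bash
python3 - <<'E'
import cv2
a=cv2.imread("pics/top0.png")[120:300,90:410]; cv2.imwrite("pics/crop_top.png",cv2.resize(a,None,fx=2.5,fy=2.5,interpolation=2))
a=cv2.imread("pics/scene0.png")[120:300,150:460]; cv2.imwrite("pics/crop_scene.png",cv2.resize(a,None,fx=2.5,fy=2.5,interpolation=2))
E
```

```text
(no output)
```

View pics/crop_top.png

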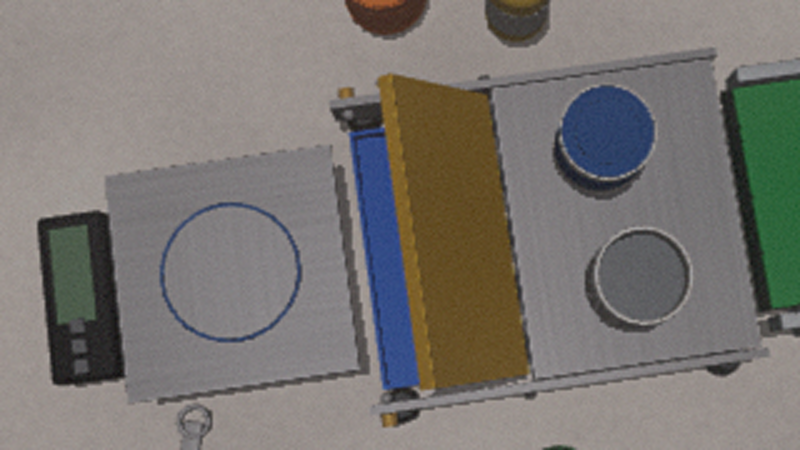

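View pics/crop_scene.png

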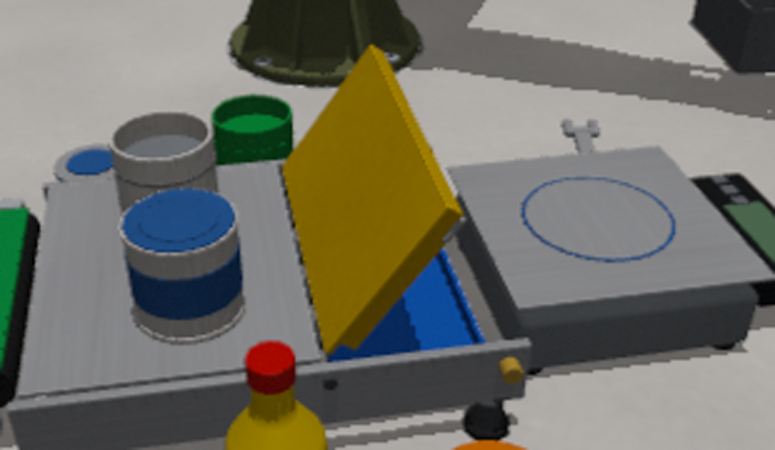

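The crops confirm the target. The lidded tin is white with a broad blue band and blue lid (scene 223,223; top 332,173). The orange (347,333) and green (251,172) objects are decoys, and the open tin has thin grey lines and no lid. Next I'll compute the line frame and the press path.

```bash
cat >> h.py <<'E'
a=np.deg2rad(6.95); LX=np.array([np.cos(a),np.sin(a),0]); LY=np.array([-np.sin(a),np.cos(a),0])
PAN=np.array([531.2,206.,77]); HM=np.array([*(PAN-244*LY)[:2],76.])
def toline(P): q=np.atleast_2d(P)-HM; return np.c_[q@LX,q@LY,q[:,2]+76]
def fromline(x,y,z): return HM+LX*x+LY*y+np.array([0,0,z-76])
def delta(target,yaw_y_deg=None):
    from cell import manip; from scipy.spatial.transform import Rotation as Ro
    s=manip.read_state(); R=Ro.from_euler("xyz",s["eef_rot"]).as_matrix()
    print("t",s["clock"],"pos",s["eef_pos"].round(1),"line",toline(s["eef_pos"]).round(1),"F",s["wrist_force"].round(1),"gap",round(s["finger_gap"],1))
    yd=np.rad2deg(np.arctan2(R[1,1],R[0,1])); print("tool-y dir deg",yd.round(2),"tool delta mm",(R.T@(np.array(target)-s["eef_pos"])).round(1))
E
python3 - <<'E'
from h import *
np.set_printoptions(precision=2,suppress=True)
print("hinge_mid",HM,"tin",toline([[631.5,-117.4,158],[512.4,-141.9,158]]))
for n in("top","scene"):
    p,d,K,T=load(n); m,b=blobs(p,(18,120,50),(32,255,255),(225,130,335,290),500)
    M=np.zeros_like(m);cv2.drawContours(M,[max(b,key=cv2.contourArea)],-1,255,-1);M=cv2.erode(M,np.ones((7,7)))
    v,u=np.nonzero(M);L=toline(dep(np.c_[u,v],d,K,T)); L=L[(L[:,1]>5)&(L[:,1]<70)&(L[:,2]>80)]
    c=np.polyfit(L[:,1],L[:,2],1); r=abs(np.polyval(c,L[:,1])-L[:,2])<5; c=np.polyfit(L[r,1],L[r,2],1)
    print(n,"theta",np.arctan(c[0]),"z at y'=0",c[1])
    w=toline(dep(np.array([[560//2,160]]),d,K,T))
W=load("top");v,u=np.mgrid[125:300,230:400];L=toline(dep(np.c_[u.ravel(),v.ravel()],W[1],W[2],W[3]))
for s in(-1,1):
    q=L[(abs(s*L[:,0]-135)<10)&(L[:,2]>40)&(L[:,1]<150)]; print("rail z",np.percentile(q[:,2],[50,95,99]))
# start of press: theta
th=np.arctan(c[0])
for r in(112,118): print(r, r*np.cos(th)-2.5*np.sin(th), 76+r*np.sin(th)+2.5*np.cos(th))
delta(fromline(0,45,215))
E
```

```text
hinge_mid [560.72 -36.21  76.  ] tin [[ 60.43 -89.16 158.  ]
 [-60.76 -99.07 158.  ]]
top theta 0.9611198051612697 z at y'=0 80.461750311204
scene theta 0.9414084040254219 z at y'=0 82.16232298636254
rail z [78.02 82.31 92.9 ]
rail z [77.23 81.11 82.63]
112 63.90783820850166 168.01107659144077
118 67.43973864275473 172.8614043455748
t 0.1 pos [203.3 510.8 204.9] line [[-288.6  586.2  204.9]] F [ 0.2 -0.3  1.5] gap 94.0
tool-y dir deg 68.3 tool delta mm [-512.8 -336.6   -9.7]
```

>>> {"fn": "play_rows", "kwargs": {
  "commands": [
    {"wz": -9.75,"grip": 0},
    {"wz": -9.75,"grip": 0},
    {"wz": -9.75,"grip": 0},
    {"wz": -9.75,"grip": 0},
    {"z": -0.01,"grip": 0}
  ],
  "squeeze": 5
}}

```text
$.commands[0]: bad value
```

```bash
python3 - <<'E'
from h import *
delta(fromline(0,45,215))
E
```

```text
t 0.1 pos [203.3 510.8 204.9] line [[-288.6  586.2  204.9]] F [ 0.2 -0.3  1.5] gap 94.0
tool-y dir deg 68.3 tool delta mm [-512.8 -336.6   -9.7]
```

>>> {"fn": "play_rows", "kwargs": {
  "commands": [
    {"x": 0.0,"y": 0.0,"z": 0.0,"wx": 0.0,"wy": 0.0,"wz": -9.75,"grip": 0.0},
    {"x": 0.0,"y": 0.0,"z": 0.0,"wx": 0.0,"wy": 0.0,"wz": -9.75,"grip": 0.0},
    {"x": 0.0,"y": 0.0,"z": 0.0,"wx": 0.0,"wy": 0.0,"wz": -9.75,"grip": 0.0},
    {"x": 0.0,"y": 0.0,"z": -0.01,"wx": 0.0,"wy": 0.0,"wz": -9.75,"grip": 0.0}
  ],
  "squeeze": 5
}}

```text
clock: 0.6
eef_pos: [203.2, 510.6, 214.6]
eef_rot: [-3.14, -0.001, -2.834]
wrist_force: [0.6, -0.2, 0.5]
finger_gap: 57.1
```

```bash
python3 - <<'E'
from h import *
delta(fromline(0,45,215))
E
```

```text
t 0.6 pos [203.2 510.6 214.6] line [[-288.8  586.   214.6]] F [ 0.6 -0.2  0.5] gap 57.1
tool-y dir deg 107.62 tool delta mm [-1.836e+02 -5.851e+02  2.000e-01]
```

>>> {"fn": "play_rows", "kwargs": {
  "commands": [
    {"x": -0.0131,"y": -0.0418,"z": 0.0,"wx": 0.0,"wy": 0.0,"wz": 0.0,"grip": 0.0},
    {"x": -0.0131,"y": -0.0418,"z": 0.0,"wx": 0.0,"wy": 0.0,"wz": 0.0,"grip": 0.0},
    {"x": -0.0131,"y": -0.0418,"z": 0.0,"wx": 0.0,"wy": 0.0,"wz": 0.0,"grip": 0.0},
    {"x": -0.0131,"y": -0.0418,"z": 0.0,"wx": 0.0,"wy": 0.0,"wz": 0.0,"grip": 0.0},
    {"x": -0.0131,"y": -0.0418,"z": 0.0,"wx": 0.0,"wy": 0.0,"wz": 0.0,"grip": 0.0},
    {"x": -0.0131,"y": -0.0418,"z": 0.0,"wx": 0.0,"wy": 0.0,"wz": 0.0,"grip": 0.0},
    {"x": -0.0131,"y": -0.0418,"z": 0.0,"wx": 0.0,"wy": 0.0,"wz": 0.0,"grip": 0.0},
    {"x": -0.0131,"y": -0.0418,"z": 0.0,"wx": 0.0,"wy": 0.0,"wz": 0.0,"grip": 0.0},
    {"x": -0.0131,"y": -0.0418,"z": 0.0,"wx": 0.0,"wy": 0.0,"wz": 0.0,"grip": 0.0},
    {"x": -0.0131,"y": -0.0418,"z": 0.0,"wx": 0.0,"wy": 0.0,"wz": 0.0,"grip": 0.0},
    {"x": -0.0131,"y": -0.0418,"z": 0.0,"wx": 0.0,"wy": 0.0,"wz": 0.0,"grip": 0.0},
    {"x": -0.0131,"y": -0.0418,"z": 0.0,"wx": 0.0,"wy": 0.0,"wz": 0.0,"grip": 0.0},
    {"x": -0.0131,"y": -0.0418,"z": 0.0,"wx": 0.0,"wy": 0.0,"wz": 0.0,"grip": 0.0},
    {"x": -0.0131,"y": -0.0418,"z": 0.0,"wx": 0.0,"wy": 0.0,"wz": 0.0,"grip": 0.0},
    {"x": 0.0,"y": 0.0,"z": 0.0,"wx": 0.0,"wy": 0.0,"wz": 0.0,"grip": 0.0}
  ]
}}

```text
clock: 2.48
eef_pos: [553.1, 4.7, 214.6]
eef_rot: [3.141, -0.001, -2.843]
wrist_force: [-0.3, 0.4, 0.2]
finger_gap: 0.4
```

```bash
python3 - <<'E'
from h import *
for r,off in((116,10),):
  for th in np.arange(.95,-.01,-.095): print(round(th,3),"y'",round(r*np.cos(th)-2.5*np.sin(th)-off,1),"z",round(76+r*np.sin(th)+2.5*np.cos(th),1))
delta(fromline(0,55,175))
from scipy.spatial.transform import Rotation as Ro
from cell import manip
R=Ro.from_euler("xyz",manip.read_state()["eef_rot"]).as_matrix(); print("LY in tool",R.T@LY)
grab("scene",1)
E
```

```text
0.95 y' 55.4 z 171.8
0.855 y' 64.2 z 165.2
0.76 y' 72.4 z 157.7
0.665 y' 79.7 z 149.5
0.57 y' 86.3 z 140.7
0.475 y' 92.0 z 131.3
0.38 y' 96.8 z 121.3
0.285 y' 100.6 z 111.0
0.19 y' 103.4 z 100.4
0.095 y' 105.2 z 89.5
0.0 y' 106.0 z 78.5
t 2.475 pos [553.1   4.7 214.6] line [[ -2.6  41.6 214.6]] F [-0.3  0.4  0.2] gap 0.4
tool-y dir deg 107.14 tool delta mm [-5.  12.8 39.6]
LY in tool [-1.76834064e-01  9.84240679e-01  9.18123085e-06]
```

View pics/scene1.png

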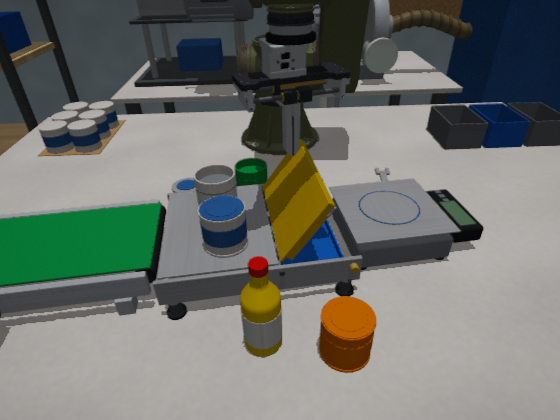

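The gripper, shut, is above the plate's upper face at about (293,140), clear of both tins. Now I'll press along the arc.

>>> {"fn": "play_rows", "kwargs": {
  "commands": [
    {"x": -0.001,"y": 0.004,"z": 0.018,"wx": 0.0,"wy": 0.0,"wz": 0.0,"grip": 0.0},
    {"x": -0.001,"y": 0.005,"z": 0.018,"wx": 0.0,"wy": 0.0,"wz": 0.0,"grip": 0.0},
    {"x": -0.001,"y": 0.005,"z": 0.007,"wx": 0.0,"wy": 0.0,"wz": 0.0,"grip": 0.0},
    {"x": -0.0015,"y": 0.0085,"z": 0.0065,"wx": 0.0,"wy": 0.0,"wz": 0.0,"grip": 0.0},
    {"x": -0.0015,"y": 0.008,"z": 0.0075,"wx": 0.0,"wy": 0.0,"wz": 0.0,"grip": 0.0},
    {"x": -0.0013,"y": 0.0072,"z": 0.0082,"wx": 0.0,"wy": 0.0,"wz": 0.0,"grip": 0.0},
    {"x": -0.0012,"y": 0.0065,"z": 0.0088,"wx": 0.0,"wy": 0.0,"wz": 0.0,"grip": 0.0},
    {"x": 0.0,"y": 0.0,"z": 0.0,"wx": 0.0,"wy": 0.0,"wz": 0.0,"grip": 0.0}
  ]
}}

```text
clock: 3.52
eef_pos: [547.1, 52.0, 140.6]
eef_rot: [3.141, -0.001, -2.839]
wrist_force: [-0.0, -1.0, 0.4]
finger_gap: 0.4
```

```bash
python3 - <<'E'
from h import *
delta(fromline(0,105,90))
grab("scene",2)
E
```

```text
t 3.525 pos [547.1  52.  140.6] line [[ -2.9  89.2 140.6]] F [-0.  -1.   0.4] gap 0.4
tool-y dir deg 107.33 tool delta mm [-5.7 15.  50.6]
```

View pics/scene2.png

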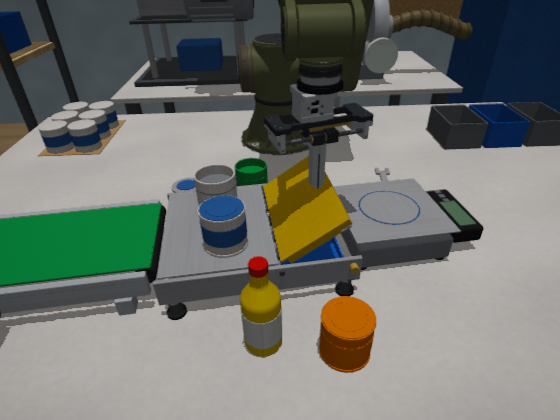

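The plate is following down under the finger (contact near 318,185). I'll continue.

>>> {"fn": "play_rows", "kwargs": {
  "commands": [
    {"x": -0.001,"y": 0.003,"z": 0.0093,"wx": 0.0,"wy": 0.0,"wz": 0.0,"grip": 0.0},
    {"x": -0.001,"y": 0.0045,"z": 0.01,"wx": 0.0,"wy": 0.0,"wz": 0.0,"grip": 0.0},
    {"x": -0.001,"y": 0.0035,"z": 0.01,"wx": 0.0,"wy": 0.0,"wz": 0.0,"grip": 0.0},
    {"x": -0.0005,"y": 0.0025,"z": 0.01,"wx": 0.0,"wy": 0.0,"wz": 0.0,"grip": 0.0},
    {"x": 0.0,"y": 0.001,"z": 0.006,"wx": 0.0,"wy": 0.0,"wz": 0.0,"grip": 0.0},
    {"x": 0.0,"y": 0.001,"z": 0.005,"wx": 0.0,"wy": 0.0,"wz": 0.0,"grip": 0.0},
    {"x": 0.0,"y": 0.0,"z": 0.004,"wx": 0.0,"wy": 0.0,"wz": 0.0,"grip": 0.0},
    {"x": 0.0,"y": 0.0,"z": 0.003,"wx": 0.0,"wy": 0.0,"wz": 0.0,"grip": 0.0},
    {"x": 0.0,"y": 0.0,"z": 0.0,"wx": 0.0,"wy": 0.0,"wz": 0.0,"grip": 0.0}
  ]
}}

```text
clock: 4.7
eef_pos: [546.3, 67.5, 84.5]
eef_rot: [3.141, 0.001, -2.84]
wrist_force: [-0.3, 2.7, 4.2]
finger_gap: 0.4
```

>>> {"fn": "play_rows", "kwargs": {
  "commands": [
    {"x": 0.0,"y": 0.0,"z": 0.002,"wx": 0.0,"wy": 0.0,"wz": 0.0,"grip": 0.0},
    {"x": 0.0,"y": 0.0,"z": 0.0015,"wx": 0.0,"wy": 0.0,"wz": 0.0,"grip": 0.0},
    {"x": 0.0,"y": 0.0,"z": 0.0,"wx": 0.0,"wy": 0.0,"wz": 0.0,"grip": 0.0}
  ]
}}

```text
clock: 5.08
eef_pos: [546.0, 67.2, 80.4]
eef_rot: [-3.141, -0.001, -2.84]
wrist_force: [-0.2, 1.1, 0.5]
finger_gap: 0.3
```

>>> {"fn": "play_rows", "kwargs": {
  "commands": [
    {"x": 0.0,"y": 0.0,"z": 0.0015,"wx": 0.0,"wy": 0.0,"wz": 0.0,"grip": 0.0},
    {"x": 0.0,"y": 0.0,"z": 0.001,"wx": 0.0,"wy": 0.0,"wz": 0.0,"grip": 0.0},
    {"x": 0.0,"y": 0.0,"z": 0.0,"wx": 0.0,"wy": 0.0,"wz": 0.0,"grip": 0.0}
  ]
}}

```text
clock: 5.45
eef_pos: [546.1, 67.3, 78.6]
eef_rot: [-3.142, -0.0, -2.84]
wrist_force: [-5.0, -0.2, 10.8]
finger_gap: 0.6
```

>>> {"fn": "play_rows", "kwargs": {
  "commands": [
    {"x": 0.0,"y": 0.0,"z": -0.01,"wx": 0.0,"wy": 0.0,"wz": 0.0,"grip": 0.0},
    {"x": 0.0,"y": 0.0,"z": -0.04,"wx": 0.0,"wy": 0.0,"wz": 0.0,"grip": 0.0},
    {"x": 0.0,"y": 0.0,"z": -0.05,"wx": 0.0,"wy": 0.0,"wz": 0.0,"grip": 0.0},
    {"x": 0.0,"y": 0.0,"z": -0.04,"wx": 0.0,"wy": 0.0,"wz": 0.0,"grip": 1.0},
    {"x": 0.0,"y": 0.0,"z": 0.0,"wx": 0.0,"wy": 0.0,"wz": 0.0,"grip": 1.0}
  ]
}}

```text
clock: 6.08
eef_pos: [547.2, 67.3, 221.3]
eef_rot: [-3.14, 0.005, -2.84]
wrist_force: [-0.2, -1.2, -0.2]
finger_gap: 16.7
```

```bash
python3 - <<'E'
from h import *
grab("scene",3); p,d,K,T=grab("top",3)
v,u=np.mgrid[125:300,200:400];L=toline(dep(np.c_[u.ravel(),v.ravel()],d,K,T))
for y in range(10,150,20):
    q=L[(abs(L[:,0])<110)&(abs(L[:,1]-y)<8)]; print(y,np.percentile(q[:,2],[10,50,90]))
m,b=blobs(p,(100,90,40),(125,255,255),(305,145,360,202))
for c in b: print(onz(cv2.fitEllipse(c)[0],158,K,T))
delta([631.5,-117.4,210])
E
```

```text
10 [76.66491376 78.90903839 82.15302859]
30 [ 77.5533582  355.58574563 360.46486416]
50 [ 78.30563407 519.17307081 539.43165646]
70 [507.71363961 531.43249146 547.24987189]
90 [413.59429114 524.50424546 564.65877925]
110 [414.37944439 524.26612012 569.58968678]
130 [337.53156244 523.55250671 568.31715899]
[[ 631.138927   -117.57222282  158.        ]]
t 6.175 pos [546.   67.2 217.6] line [[ -2.1 104.5 217.6]] F [ 0.6  1.  -0.9] gap 25.3
tool-y dir deg 107.29 tool delta mm [ -26.8 -201.7    7.6]
```

View pics/scene3.png

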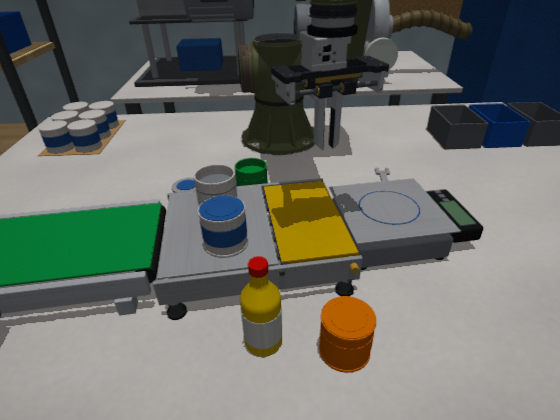

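The plate now lies level and stayed down after release (yellow area near 308,218). Next I'll move above the lidded tin with the jaws along the travel direction.

>>> {"fn": "play_rows", "kwargs": {
  "commands": [
    {"x": -0.0054,"y": -0.0403,"z": 0.0,"wx": 0.0,"wy": 0.0,"wz": 0.0,"grip": 1.0},
    {"x": -0.0054,"y": -0.0403,"z": 0.0,"wx": 0.0,"wy": 0.0,"wz": 0.0,"grip": 1.0},
    {"x": -0.0054,"y": -0.0403,"z": 0.0,"wx": 0.0,"wy": 0.0,"wz": 0.0,"grip": 1.0},
    {"x": -0.0054,"y": -0.0403,"z": 0.0,"wx": 0.0,"wy": 0.0,"wz": 0.0,"grip": 1.0},
    {"x": -0.0054,"y": -0.0403,"z": 0.0,"wx": 0.0,"wy": 0.0,"wz": 0.0,"grip": 1.0},
    {"x": 0.0,"y": 0.0,"z": 0.0,"wx": 0.0,"wy": 0.0,"wz": 0.0,"grip": 1.0},
    {"x": 0.0,"y": 0.0,"z": 0.0,"wx": 0.0,"wy": 0.0,"wz": 0.0,"grip": 1.0},
    {"x": 0.0,"y": 0.0,"z": 0.0,"wx": 0.0,"wy": 0.0,"wz": 0.0,"grip": 1.0}
  ]
}}

```text
clock: 7.18
eef_pos: [631.6, -116.0, 217.9]
eef_rot: [3.141, -0.001, -2.839]
wrist_force: [0.6, 0.0, 0.1]
finger_gap: 94.0
```

```bash
python3 - <<'E'
from h import *
delta([631.6,-117.4,92])
E
```

```text
t 7.175 pos [ 631.6 -116.   217.9] line [[ 60.7 -87.8 217.9]] F [0.6 0.  0.1] gap 94.0
tool-y dir deg 107.35 tool delta mm [  0.4  -1.3 125.9]
```

>>> {"fn": "play_rows", "kwargs": {
  "commands": [
    {"x": 0.0,"y": -0.001,"z": 0.02,"wx": 0.0,"wy": 0.0,"wz": 0.0,"grip": 1.0},
    {"x": 0.0,"y": 0.0,"z": 0.02,"wx": 0.0,"wy": 0.0,"wz": 0.0,"grip": 1.0},
    {"x": 0.0,"y": 0.0,"z": 0.015,"wx": 0.0,"wy": 0.0,"wz": 0.0,"grip": 1.0},
    {"x": 0.0,"y": 0.0,"z": 0.01,"wx": 0.0,"wy": 0.0,"wz": 0.0,"grip": 1.0},
    {"x": 0.0,"y": 0.0,"z": 0.0,"wx": 0.0,"wy": 0.0,"wz": 0.0,"grip": 1.0}
  ]
}}

```text
clock: 7.8
eef_pos: [632.0, -117.7, 152.7]
eef_rot: [3.141, -0.001, -2.84]
wrist_force: [-0.1, -0.2, -0.0]
finger_gap: 94.1
```

>>> {"fn": "play_rows", "kwargs": {
  "commands": [
    {"x": 0.0,"y": 0.0,"z": 0.02,"wx": 0.0,"wy": 0.0,"wz": 0.0,"grip": 1.0},
    {"x": 0.0,"y": 0.0,"z": 0.02,"wx": 0.0,"wy": 0.0,"wz": 0.0,"grip": 1.0},
    {"x": 0.0,"y": 0.0,"z": 0.015,"wx": 0.0,"wy": 0.0,"wz": 0.0,"grip": 1.0},
    {"x": 0.0,"y": 0.0,"z": 0.005,"wx": 0.0,"wy": 0.0,"wz": 0.0,"grip": 1.0},
    {"x": 0.0,"y": 0.0,"z": 0.0,"wx": 0.0,"wy": 0.0,"wz": 0.0,"grip": 1.0}
  ]
}}

```text
clock: 8.43
eef_pos: [632.3, -118.0, 93.5]
eef_rot: [-3.141, 0.0, -2.84]
wrist_force: [0.7, 0.7, 0.1]
finger_gap: 93.7
```

```bash
python3 - <<'E'
from h import *
delta([531.2,206,92])
grab("scene",4); grab("top",4)
a=cv2.imread("pics/scene4.png")[100:300,130:460]; cv2.imwrite("pics/c4.png",cv2.resize(a,None,fx=2.4,fy=2.4,interpolation=2))
E
```

```text
t 8.425 pos [ 632.3 -118.    93.5] line [[ 61.2 -89.8  93.5]] F [0.7 0.7 0.1] gap 93.7
tool-y dir deg 107.3 tool delta mm [2.000e-01 3.394e+02 1.400e+00]
```

View pics/c4.png

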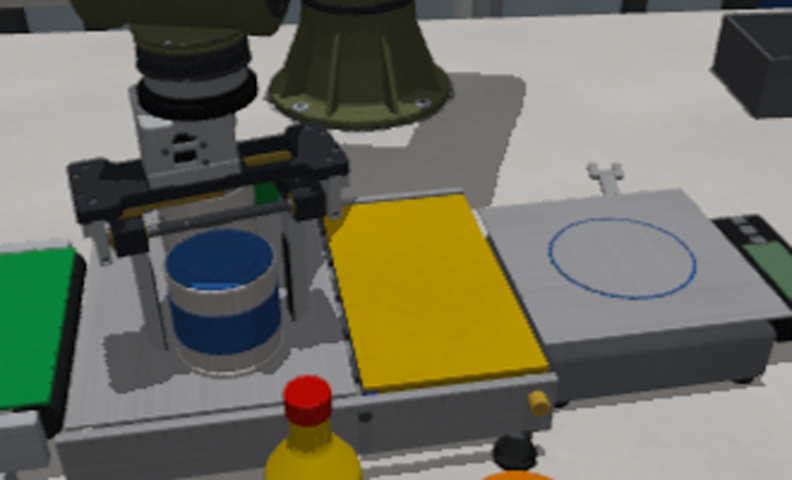

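The jaws straddle the lidded tin, one finger at each end of the travel line (crop 155,300 and 295,275). The open tin is clear behind it. I'll close gently.

>>> {"fn": "play_rows", "kwargs": {
  "commands": [
    {"x": 0.0,"y": 0.0,"z": 0.0,"wx": 0.0,"wy": 0.0,"wz": 0.0,"grip": 0.7},
    {"x": 0.0,"y": 0.0,"z": 0.0,"wx": 0.0,"wy": 0.0,"wz": 0.0,"grip": 0.7},
    {"x": 0.0,"y": 0.0,"z": 0.0,"wx": 0.0,"wy": 0.0,"wz": 0.0,"grip": 0.7},
    {"x": 0.0,"y": 0.0,"z": 0.0,"wx": 0.0,"wy": 0.0,"wz": 0.0,"grip": 0.7},
    {"x": 0.0,"y": 0.005,"z": 0.0,"wx": 0.0,"wy": 0.0,"wz": 0.0,"grip": 0.7},
    {"x": 0.0,"y": 0.008,"z": 0.0,"wx": 0.0,"wy": 0.0,"wz": 0.0,"grip": 0.7},
    {"x": 0.0,"y": 0.008,"z": 0.0,"wx": 0.0,"wy": 0.0,"wz": 0.0,"grip": 0.7},
    {"x": 0.0,"y": 0.008,"z": 0.0,"wx": 0.0,"wy": 0.0,"wz": 0.0,"grip": 0.7}
  ],
  "squeeze": 3.5
}}

```text
clock: 9.52
eef_pos: [623.7, -90.0, 93.5]
eef_rot: [-3.141, 0.001, -2.84]
wrist_force: [2.3, -4.5, 5.3]
finger_gap: 79.9
```

>>> {"fn": "play_rows", "kwargs": {
  "commands": [
    {"x": 0.0,"y": 0.008,"z": 0.0,"wx": 0.0,"wy": 0.0,"wz": 0.0,"grip": 0.7},
    {"x": 0.0,"y": 0.008,"z": 0.0,"wx": 0.0,"wy": 0.0,"wz": 0.0,"grip": 0.7},
    {"x": 0.0,"y": 0.008,"z": 0.0,"wx": 0.0,"wy": 0.0,"wz": 0.0,"grip": 0.7},
    {"x": 0.0,"y": 0.008,"z": 0.0,"wx": 0.0,"wy": 0.0,"wz": 0.0,"grip": 0.7},
    {"x": 0.0,"y": 0.008,"z": 0.0,"wx": 0.0,"wy": 0.0,"wz": 0.0,"grip": 0.7},
    {"x": 0.0,"y": 0.008,"z": 0.0,"wx": 0.0,"wy": 0.0,"wz": 0.0,"grip": 0.7},
    {"x": 0.0,"y": 0.008,"z": 0.0,"wx": 0.0,"wy": 0.0,"wz": 0.0,"grip": 0.7},
    {"x": 0.0,"y": 0.008,"z": 0.0,"wx": 0.0,"wy": 0.0,"wz": 0.0,"grip": 0.7},
    {"x": 0.0,"y": 0.008,"z": 0.0005,"wx": 0.0,"wy": 0.0,"wz": 0.0,"grip": 0.7},
    {"x": 0.0,"y": 0.008,"z": 0.0005,"wx": 0.0,"wy": 0.0,"wz": 0.0,"grip": 0.7},
    {"x": 0.0,"y": 0.008,"z": 0.0005,"wx": 0.0,"wy": 0.0,"wz": 0.0,"grip": 0.7},
    {"x": 0.0,"y": 0.008,"z": 0.0,"wx": 0.0,"wy": 0.0,"wz": 0.0,"grip": 0.7},
    {"x": 0.0,"y": 0.008,"z": 0.0,"wx": 0.0,"wy": 0.0,"wz": 0.0,"grip": 0.7},
    {"x": 0.0,"y": 0.008,"z": 0.0,"wx": 0.0,"wy": 0.0,"wz": 0.0,"grip": 0.7},
    {"x": 0.0,"y": 0.008,"z": 0.0,"wx": 0.0,"wy": 0.0,"wz": 0.0,"grip": 0.7},
    {"x": 0.0,"y": 0.008,"z": 0.0,"wx": 0.0,"wy": 0.0,"wz": 0.0,"grip": 0.7}
  ]
}}

```text
clock: 11.52
eef_pos: [585.1, 32.6, 91.3]
eef_rot: [3.141, -0.001, -2.84]
wrist_force: [0.9, -1.3, -0.7]
finger_gap: 80.0
```

```bash
python3 - <<'E'
from h import *
delta([531.2,206,92])
grab("scene",5)
a=cv2.imread("pics/scene5.png")[100:300,130:460]; cv2.imwrite("pics/c5.png",cv2.resize(a,None,fx=2.4,fy=2.4,interpolation=2))
E
```

```text
t 11.525 pos [585.1  32.6  91.3] line [[32.5 65.4 91.3]] F [ 0.9 -1.3 -0.7] gap 80.0
tool-y dir deg 107.3 tool delta mm [-1.000e-01  1.816e+02 -6.000e-01]
```

View pics/c5.png

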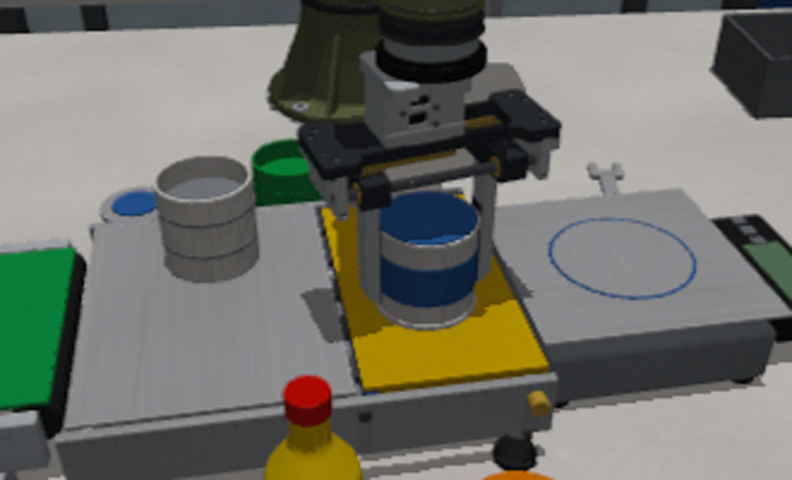

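The tin stands upright on the level plate, still between the pads (crop 428,265). I'll carry on onto the pan.

>>> {"fn": "play_rows", "kwargs": {
  "commands": [
    {"x": 0.0,"y": 0.008,"z": 0.0,"wx": 0.0,"wy": 0.0,"wz": 0.0,"grip": 0.7},
    {"x": 0.0,"y": 0.008,"z": 0.0,"wx": 0.0,"wy": 0.0,"wz": 0.0,"grip": 0.7},
    {"x": 0.0,"y": 0.008,"z": 0.0,"wx": 0.0,"wy": 0.0,"wz": 0.0,"grip": 0.7},
    {"x": 0.0,"y": 0.008,"z": 0.0,"wx": 0.0,"wy": 0.0,"wz": 0.0,"grip": 0.7},
    {"x": 0.0,"y": 0.008,"z": 0.0,"wx": 0.0,"wy": 0.0,"wz": 0.0,"grip": 0.7},
    {"x": 0.0,"y": 0.008,"z": 0.0,"wx": 0.0,"wy": 0.0,"wz": 0.0,"grip": 0.7},
    {"x": 0.0,"y": 0.008,"z": 0.0,"wx": 0.0,"wy": 0.0,"wz": 0.0,"grip": 0.7},
    {"x": 0.0,"y": 0.008,"z": 0.0,"wx": 0.0,"wy": 0.0,"wz": 0.0,"grip": 0.7},
    {"x": 0.0,"y": 0.008,"z": 0.0,"wx": 0.0,"wy": 0.0,"wz": 0.0,"grip": 0.7},
    {"x": 0.0,"y": 0.008,"z": 0.0005,"wx": 0.0,"wy": 0.0,"wz": 0.0,"grip": 0.7},
    {"x": 0.0,"y": 0.008,"z": 0.0005,"wx": 0.0,"wy": 0.0,"wz": 0.0,"grip": 0.7},
    {"x": 0.0,"y": 0.008,"z": 0.0005,"wx": 0.0,"wy": 0.0,"wz": 0.0,"grip": 0.7},
    {"x": 0.0,"y": 0.008,"z": 0.0,"wx": 0.0,"wy": 0.0,"wz": 0.0,"grip": 0.7},
    {"x": 0.0,"y": 0.008,"z": 0.0,"wx": 0.0,"wy": 0.0,"wz": 0.0,"grip": 0.7},
    {"x": 0.0,"y": 0.008,"z": 0.0,"wx": 0.0,"wy": 0.0,"wz": 0.0,"grip": 0.7},
    {"x": 0.0,"y": 0.008,"z": 0.0,"wx": 0.0,"wy": 0.0,"wz": 0.0,"grip": 0.7}
  ]
}}

```text
clock: 13.58
eef_pos: [547.1, 154.7, 90.0]
eef_rot: [3.141, -0.0, -2.84]
wrist_force: [0.9, -3.3, 1.5]
finger_gap: 80.0
```

>>> {"fn": "play_rows", "kwargs": {
  "commands": [
    {"x": 0.0,"y": 0.008,"z": 0.0,"wx": 0.0,"wy": 0.0,"wz": 0.0,"grip": 0.7},
    {"x": 0.0,"y": 0.008,"z": 0.0,"wx": 0.0,"wy": 0.0,"wz": 0.0,"grip": 0.7},
    {"x": 0.0,"y": 0.008,"z": 0.0,"wx": 0.0,"wy": 0.0,"wz": 0.0,"grip": 0.7},
    {"x": 0.0,"y": 0.008,"z": 0.0,"wx": 0.0,"wy": 0.0,"wz": 0.0,"grip": 0.7},
    {"x": 0.0,"y": 0.008,"z": 0.0,"wx": 0.0,"wy": 0.0,"wz": 0.0,"grip": 0.7},
    {"x": 0.0,"y": 0.006,"z": 0.0,"wx": 0.0,"wy": 0.0,"wz": 0.0,"grip": 0.7},
    {"x": 0.0,"y": 0.005,"z": 0.0,"wx": 0.0,"wy": 0.0,"wz": 0.0,"grip": 0.7},
    {"x": 0.0,"y": 0.003,"z": 0.0,"wx": 0.0,"wy": 0.0,"wz": 0.0,"grip": 0.7},
    {"x": 0.0,"y": 0.0,"z": 0.0,"wx": 0.0,"wy": 0.0,"wz": 0.0,"grip": 0.7},
    {"x": 0.0,"y": 0.0,"z": 0.0,"wx": 0.0,"wy": 0.0,"wz": 0.0,"grip": 0.7}
  ]
}}

```text
clock: 14.82
eef_pos: [531.3, 205.7, 90.0]
eef_rot: [3.141, -0.0, -2.84]
wrist_force: [-0.4, 0.2, -3.0]
finger_gap: 80.0
```

```bash
python3 - <<'E'
from h import *
delta([531.2,206,92])
grab("scene",6)
a=cv2.imread("pics/scene6.png")[100:300,130:460]; cv2.imwrite("pics/c6.png",cv2.resize(a,None,fx=2.4,fy=2.4,interpolation=2))
E
```

```text
t 14.825 pos [531.3 205.7  90. ] line [[1.000e-01 2.437e+02 9.000e+01]] F [-0.4  0.2 -3. ] gap 80.0
tool-y dir deg 107.29 tool delta mm [ 0.   0.3 -2. ]
```

View pics/c6.png

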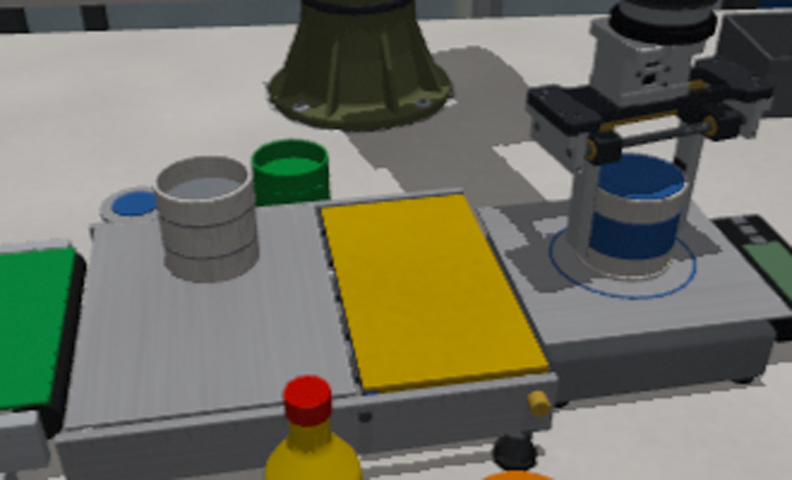

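The tin stands upright inside the circle (crop 638,220). I'll release it and rise.

>>> {"fn": "play_rows", "kwargs": {
  "commands": [
    {"x": 0.0,"y": 0.0,"z": 0.0,"wx": 0.0,"wy": 0.0,"wz": 0.0,"grip": 1.0},
    {"x": 0.0,"y": 0.0,"z": 0.0,"wx": 0.0,"wy": 0.0,"wz": 0.0,"grip": 1.0},
    {"x": 0.0,"y": 0.0,"z": 0.0,"wx": 0.0,"wy": 0.0,"wz": 0.0,"grip": 1.0},
    {"x": 0.0,"y": 0.0,"z": 0.0,"wx": 0.0,"wy": 0.0,"wz": 0.0,"grip": 1.0}
  ]
}}

```text
clock: 15.38
eef_pos: [531.5, 205.7, 90.2]
eef_rot: [3.142, 0.0, -2.84]
wrist_force: [0.8, -0.7, -0.4]
finger_gap: 93.9
```

>>> {"fn": "play_rows", "kwargs": {
  "commands": [
    {"x": 0.0,"y": 0.0,"z": -0.01,"wx": 0.0,"wy": 0.0,"wz": 0.0,"grip": 1.0},
    {"x": 0.0,"y": 0.0,"z": -0.02,"wx": 0.0,"wy": 0.0,"wz": 0.0,"grip": 1.0},
    {"x": 0.0,"y": 0.0,"z": -0.03,"wx": 0.0,"wy": 0.0,"wz": 0.0,"grip": 1.0},
    {"x": 0.0,"y": 0.0,"z": -0.04,"wx": 0.0,"wy": 0.0,"wz": 0.0,"grip": 1.0},
    {"x": 0.0,"y": 0.0,"z": -0.04,"wx": 0.0,"wy": 0.0,"wz": 0.0,"grip": 1.0},
    {"x": 0.06,"y": 0.0,"z": 0.0,"wx": 0.0,"wy": 0.0,"wz": 0.0,"grip": 1.0},
    {"x": 0.06,"y": 0.0,"z": 0.0,"wx": 0.0,"wy": 0.0,"wz": 0.0,"grip": 1.0},
    {"x": 0.05,"y": 0.04,"z": 0.0,"wx": 0.0,"wy": 0.0,"wz": 0.0,"grip": 1.0},
    {"x": 0.0,"y": 0.06,"z": 0.0,"wx": 0.0,"wy": 0.0,"wz": 0.0,"grip": 1.0},
    {"x": 0.0,"y": 0.06,"z": 0.0,"wx": 0.0,"wy": 0.0,"wz": 0.0,"grip": 1.0},
    {"x": 0.0,"y": 0.06,"z": 0.0,"wx": 0.0,"wy": 0.0,"wz": 0.0,"grip": 1.0},
    {"x": 0.0,"y": 0.0,"z": 0.0,"wx": 0.0,"wy": 0.0,"wz": 0.0,"grip": 1.0}
  ]
}}

```text
clock: 16.88
eef_pos: [303.6, 367.2, 230.5]
eef_rot: [3.141, 0.0, -2.835]
wrist_force: [-0.4, -0.6, -0.4]
finger_gap: 94.0
```

```bash
python3 - <<'E'
from h import *
delta([531.2,206,92])
grab("scene",7); p,d,K,T=grab("top",7)
m,b=blobs(p,(100,90,40),(125,255,255),(140,180,230,275),400)
for c in b: print(cv2.boundingRect(c),onz(cv2.fitEllipse(c)[0],155,K,T), dep(cv2.fitEllipse(c)[0],d,K,T))
v,u=np.mgrid[125:300,200:400];L=toline(dep(np.c_[u.ravel(),v.ravel()],d,K,T))
for y in(20,70,120): print(y,np.median(L[(abs(L[:,0])<100)&(abs(L[:,1]-y)<8),2]))
v,u=np.mgrid[0:420,0:560];W=dep(np.c_[u.ravel(),v.ravel()],d,K,T).reshape(420,560,3)
s=((abs(W[...,2]-158)<6)&(u>300)).astype(np.uint8)
for c in cv2.findContours(s,0,1)[0]:
    if cv2.contourArea(c)>300: print("open",onz(cv2.minEnclosingCircle(c)[0],158,K,T))
E
```

```text
t 16.875 pos [303.6 367.2 230.5] line [[-206.5  431.5  230.5]] F [-0.4 -0.6 -0.4] gap 94.0
tool-y dir deg 107.55 tool delta mm [-168.5 -222.4  138.4]
(155, 207, 37, 38) [[529.58456882 206.44106623 155.        ]] [[529.45983658 206.17362883 156.17572262]]
20 78.73854523039051
70 78.68223020683877
120 78.90437449250476
open [[ 512.36828003 -141.92621234  158.        ]]
```

View pics/top7.png

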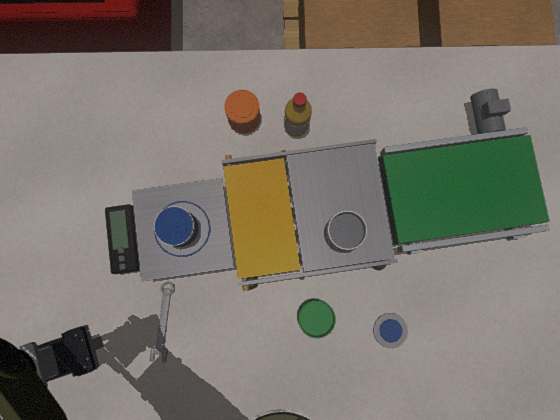

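View pics/scene7.png

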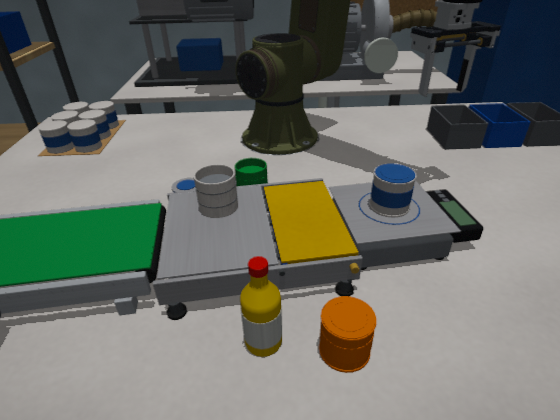

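The tin stands upright in the circle (scene 392,190; top 174,226). The plate is level, the other objects haven't moved, and the arm is clear.

```bash
python3 -c "
from cell import manip
print(manip.sign_off())"
```

```text
the job is handed in; nothing more can be done
None
```

The job is done and handed in at about 17 s of the 56 s allowed. I pressed the yellow plate down with the shut fingers along its arc until it clicked. I then slid the lidded tin, held lightly at about 3.5 N in its lower half, across the plate onto the pan, released it and moved the arm clear.

- **Plate:** it measured 78.7 to 78.9 mm high along its length after release, against 78.5 mm when level.
- **Lidded tin:** it stands upright, about 2 mm from the circle's centre, with about 21 mm of room. Its lid measured 156 mm high, about 1 mm above the expected 155 mm and within calibration.
- **Open tin:** its measured position is the same as at the start. The other objects look unmoved in the pictures.
- **Forces:** the highest wrist force shown at the end of a move was about 12 N, while pressing the plate, but peaks within a move were not read.
- **Failed calls and checks:** the first move call was refused for its format and nothing moved. Just after the press, the arm blocked most of the height check on the plate. I judged it level by picture then and measured it at the end. No other check disagreed.

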